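# Clamp the blank that matches the sample in the drilling jig

### The arm

A 6-joint arm with a two-finger parallel gripper is mounted at the origin on a cart in front of the work surface, level with it; the furniture and walls round the work are solid. World frame = base frame: x ahead of the robot, y to its left, z up, the work surface at z = 0. Lengths are in m, angles in rad, forces in N, time in s.
With the tool pointing down it reaches from about 0.4 to 0.825 m from the base axis. Payload 7 kg.
Tool frame: the origin (TCP) lies midway between the tips of the shut fingers; the grasp point (between the pads) lies arm.hold_point_z behind it (arm.hold_point_z is the distance from the TCP to the grasp point, in m); z points along the fingers, y is the line along which they close (so a half turn about z gives the same grasp; the last joint's range is limited). The gripper opens to 88 mm and grips with 3 to 60 N. Pads are 19 mm wide; open, the fingers measure 130 mm over their backs; the gripper's body (78 mm by 193 mm) begins 47 mm behind the grasp point.
Start: joints at [1.469, 0.359, 0.012, 0, -1.224, -0.288], TCP at [0.257, 0.624, 0.227] pointing down, gripper open.
Joint ranges: [-3.07, 3.07], [-1.43, 2.12], [-1.02, 1.25], [-3.03, 1.67], [-3.05, -0], [-3.03, 3.03]. Speed limits (rad/s): [2.39, 2.39, 3.01, 3.14, 3.14, 3.14].

### API

Orientations are given as [roll, pitch, yaw] about the fixed x, y, z axes, in that order (R = Rz(yaw) Ry(pitch) Rx(roll)).
In Python, from station import arm gives the robot as it stands.
- The arm moves only by the shell command python3 -m crank 'ROWS' [OPENING] [FORCE]. ROWS is JSON, a list that holds one entry, the list of rows, each a list of 4 numbers: the shift along the tool's x, y, z in units of 25 mm (1.0 is 25 mm), then the turn about the tool's z in units of 5 degrees (1.0 is 5 degrees). A call has 1 to 12 rows; each row is the pose to reach, as a shift and turn from the pose commanded when the call began, along the tool's axes at that moment; what a row does not reach only later rows make up. A row lasts 1/8 s, in which the tool goes at most 62.5 mm and 10.7 degrees, less where a joint would pass 70% of its speed; a pose out of reach is approached as far as the arm can. A call with a gripper value outside its range is refused whole. OPENING is the closure, from 0 (fully open) to 1 (shut), set as the call begins (- or left out, the last holds). The fingers move at their own pace and stop on an object; FORCE is the grip in N (left out, the last holds). Time passes only in rows, so rows that repeat a pose let the fingers close. It gives the time, the measured TCP pose, the force, the opening and the grip force at its end, in the units of the state.
- arm.get_state(): the state, without advancing time (a new reading comes with each control period).
- arm.grab_frame(name): name is "scene" or "top" or "wrist"; returns (picture, depth): 400x640x3 uint8, red, green, blue; 400x640 float32, m along the optical axis (not along the pixel's ray), 0 where there is no reading.
- arm.get_calibration(name): a dict with "mtx" (3x3 intrinsics, pixels), "k1" (the pictures are not rectified: a ray, as slopes to the right and down, at radius r is drawn at 1 + k1 r^2 times it, then the intrinsics apply), "R" (3x3) and "t" (3): a world point X has camera coordinates R X + t; the wrist camera has in their place "mount" (4x4, takes a point from camera to tool coordinates, whose origin is the TCP and whose axes are the flange's). Camera axes: x right, y down, z forward; pixel columns grow to the right and rows downward; lengths in m; the calibration is good to about 2 mm. A picture is of the moment at which its call begins: read the wrist's pose just before it. get_calibration takes no time and is no camera call.
- arm.job_done(): hands the job in; it is judged then, once.
Trained networks look in the newest picture that a camera, given by its name, has taken for a name from the list of things; names that differ only in an ending like _2 or _b are one class to them, and where a whole thing is asked for, a point or a joint stands for the part that bears it (a point fixed in the world has none). Each returns a list of dicts, best first, with "score" (0 to 1); they miss things now and then, are a little off and sometimes report something else, mostly with a low value. They report only what shows in the picture. A call takes as long as a camera call.
- arm.recognise(thing, camera): "extent" ([left, top, width, height] in pixels, round what is visible of it).
- arm.trace(thing, camera): "mask" (400x640 bool, what is visible of it) and "extent" ([left, top, width, height] in pixels, round what is visible of it).
The state is a dict: "t": time; "q": joint angles; "qd": joint speeds; "joint_efforts": joint torques, N m; "eef_pos": TCP position; "ee_rot": TCP orientation; "force": force on the tool from outside, world axes, zero at the start; "moment": the same for the moment, N m; "width": finger opening in m; "gripper_force": force on a finger pad.
Only numpy, scipy, OpenCV 4.12 (cv2) and the standard library are available. Lean on these libraries where they do the work, as an engineer would, in place of code of your own. Each camera call takes 0.05 s, during which the arm holds its last target. There are 200 camera calls.

### The job

A finished sample pendant lies on the paper slip in front of the parts tray: take the blank of the same shape out of its bin and lay it flat on the drilling jig, its tab pushed under the drill bush right up to the stop. Then swing the slotted strap round on its pivot bolt, over the blank, and let its slot drop down over the second bolt so that the strap lies flat on the blank; if the strap is in the way of the blank, swing it aside first. Leave the samples, the other blanks in their bins, and the bottle, pick and loupe as they are, and let go of everything.

Things in the scene. Friction and masses are not known exactly. Their poses are not given: they have to be found in the camera images.
- bin_tray: Grey painted parts tray, 188 x 188 mm, fixed; origin at its centre on the bench. A cross of dividers makes four square bins of about 88 mm inside, centred 46 mm from the tray's centre along its x and y. Walls and dividers 4 mm thick, 14 mm high; bin floor 4 mm above the bench. One brass blank lies flat in each bin, any of the four shapes, turned any way.
- job_slip: Paper slip 75 x 105 mm flat on the bench in front of the tray (toward the robot), origin at its centre. The sample that lies on it (within 20 mm of its centre) is the one to match; the three other samples lie in a row on a thin dark strip on the far left of the jig.
- sample_oval_mid (a point): Finished sample pendant in brass, outline a plain ellipse; same size as the blank of that shape, but with a drilled hole in its tab. Loose; point as on the blank, half-way up its 5 mm.
- sample_drop_mid (a point): Finished sample pendant in brass, outline a teardrop: full round at the foot, its flanks narrowing straight to the tab; same size as the blank of that shape, but with a drilled hole in its tab. Loose; point as on the blank, half-way up its 5 mm.
- sample_shield_mid (a point): Finished sample pendant in brass, outline a heraldic shield: square shoulders beside the tab, straight parallel sides, drawn in to a point at the foot; same size as the blank of that shape, but with a drilled hole in its tab. Loose; point as on the blank, half-way up its 5 mm.
- sample_lozenge_mid (a point): Finished sample pendant in brass, outline a elongated hexagon: four straight slanting edges joined by two short straight flanks; same size as the blank of that shape, but with a drilled hole in its tab. Loose; point as on the blank, half-way up its 5 mm.
- blank_oval_mid (a point): Undrilled brass pendant blank, outline a plain ellipse. 5 mm thick, 45 g, 30 mm wide at this point, where it is gripped across the width; point half-way up. Its x axis points to the tab: body from x = -24 to +18 mm, tab (10 mm wide) from there to x = +30 mm; y across the width.
- blank_oval_tab (a point): Middle of the end of the oval blank's tab, half-way up; same axes.
- blank_drop_mid (a point): Undrilled brass pendant blank, outline a teardrop: full round at the foot, its flanks narrowing straight to the tab. 5 mm thick, 45 g, 30 mm wide at this point, where it is gripped across the width; point half-way up. Its x axis points to the tab: body from x = -24 to +18 mm, tab (10 mm wide) from there to x = +30 mm; y across the width.
- blank_drop_tab (a point): Middle of the end of the drop blank's tab, half-way up; same axes.
- blank_shield_mid (a point): Undrilled brass pendant blank, outline a heraldic shield: square shoulders beside the tab, straight parallel sides, drawn in to a point at the foot. 5 mm thick, 45 g, 30 mm wide at this point, where it is gripped across the width; point half-way up. Its x axis points to the tab: body from x = -24 to +18 mm, tab (10 mm wide) from there to x = +30 mm; y across the width.
- blank_shield_tab (a point): Middle of the end of the shield blank's tab, half-way up; same axes.
- blank_lozenge_mid (a point): Undrilled brass pendant blank, outline a elongated hexagon: four straight slanting edges joined by two short straight flanks. 5 mm thick, 45 g, 30 mm wide at this point, where it is gripped across the width; point half-way up. Its x axis points to the tab: body from x = -24 to +18 mm, tab (10 mm wide) from there to x = +30 mm; y across the width.
- blank_lozenge_tab (a point): Middle of the end of the lozenge blank's tab, half-way up; same axes.
- jig: Drilling jig fixed to the bench: steel plate 12 mm thick, origin on the bench, plate from x = -70 to +50, y = -70 to +76 mm in its frame. On it stands a steel drill-bush block, x = +19 to +43, y = +-19 mm, 14 mm high plus a 3 mm bush. The blank lies flat on the plate, tab toward +x in the block's pocket; its centre then comes at the jig's x = y = 0, on the line between the two bolts.
- bush_stop (a point): Solid stop at the end of the block's pocket, at the jig's x = +30 mm, 2.5 mm over the plate: here the end of the blank's tab belongs. Axes of the jig. The pocket is at plate level, 14 mm wide, flared to 22 mm at its mouth (x = +19); its roof is 8 mm over the plate and begins at x = +21, so the blank is slid in along +x.
- pivot_bolt (a point): Pivot bolt at the jig's (0, +62 mm): 8 mm shank; point on top of its 5 mm high, 22 mm wide collar, which carries the strap. Its knurled head, 19 mm across, underside 33 mm and top 41 mm above this point, keeps the strap on; the strap can be raised some 25 mm. Axes of the jig.
- stud (a point): Second bolt, a headless stud at the jig's (0, -50 mm): 8 mm across, tapered tip, top 15 mm over the plate; its collar is 4 mm high, 18 mm across. Point 7.5 mm over the plate: the middle of the strap's thickness when the strap lies closed. Axes of the jig.
- strap_slot (a point): Centre of the closed slot (24 x 11 mm, lengthwise) in the strap, a flat dark steel bar 175 x 22 x 5 mm, 130 g, whose 12 mm hole sits loose on the pivot bolt, 112 mm from this point. x axis along the strap, hole to knob. To pass over the stud it is raised 10 mm above its closed height. Closed, its underside is 5 mm over the plate, on the blank.
- strap_knob (a point): Upright steel knob at the strap's end, 14 mm across, 22 mm high, 146 mm from the hole; point half-way up (34 mm over the bench when closed). It can turn between the fingers. At the start the strap lies sloping on the jig's -x side, 0.6 to 2.0 rad from closed (closed: from pivot bolt to stud, the jig's -y); below about 1.65 rad it is in the blank's way.
- flux_bottle: Bystander: small dropper bottle, 33 mm across, 102 mm high, standing at the back between tray and jig; origin at its foot.
- pick_stand: Bystander: soldering pick, a thin rod 108 mm high in a 36 mm foot, standing at the front between tray and jig; origin at its foot.
- loupe: Bystander: black eye loupe, 37 mm across, 28 mm high, right of the tray; origin at its foot.

How it is judged:
By the outcome, as a careful person would: the job done as asked, in the order asked, and still so for the second after the job is handed in, with the robot touching nothing.
It also fails if it takes over 72 s, if anything falls off the work surface, if the arm or the gripper's body presses on something with over 40 N, if the wrist force passes 120 N, or if a joint passes its speed limit or range.

## Working session

There is one attempt and no reset: what is moved stays moved. The work goes in short steps, Python scripts to look and compute and a shell command to move; the robot and the scene stay as the last step left them, time stands still between calls to the robot, and variables do not carry over. Pictures are saved under pics/ and viewed, at most 13 in all, crops included, and the job is handed in when it is done.

```bash
ls; mkdir -p pics; cat > h.py <<'E'
import numpy as np, cv2, json
from station import arm
from scipy.spatial.transform import Rotation as Ro
def pose():
    s=arm.get_state(); return np.array(s["eef_pos"]),Ro.from_euler('xyz',s["ee_rot"]).as_matrix()
def cam(name,p=None):
    c=arm.get_calibration(name); K=np.array(c["mtx"]);k=c["k1"]
    if "R" in c: R=np.array(c["R"]).T; o=-R@np.array(c["t"])
    else:
        M=np.array(c["mount"]); P,RT=p; R=RT@M[:3,:3]; o=P+RT@M[:3,3]
    return K,k,R,o
def rays(C,uv):
    K,k,R,o=C
    return cv2.undistortPoints(np.array(uv,float).reshape(-1,1,2),K,np.array([k,0,0,0,0.])).reshape(-1,2)
def onplane(C,uv,z):
    K,k,R,o=C; n=rays(C,uv); d=np.c_[n,np.ones(len(n))]@R.T
    return o+d*((z-o[2])/d[:,2])[:,None]
def withdepth(C,uv,D):
    K,k,R,o=C; n=rays(C,uv); uv=np.array(uv).reshape(-1,2).astype(int)
    z=D[uv[:,1],uv[:,0]]; return o+(np.c_[n,np.ones(len(n))]*z[:,None])@R.T
def project(C,X):
    K,k,R,o=C; c=(np.array(X)-o)@R; 
    return cv2.projectPoints(c.reshape(-1,1,3),np.zeros(3),np.zeros(3),K,np.array([k,0,0,0,0.]))[0].reshape(-1,2)
def save(n,im): cv2.imwrite(n,cv2.cvtColor(im,cv2.COLOR_RGB2BGR))
E
python3 - <<'E'
from h import *
print(arm.get_state(),arm.hold_point_z)
for n in ["scene","top"]:
    im,d=arm.grab_frame(n); save(f"pics/{n}0.png",im); np.save(f"{n}_d.npy",d); print(n,cam(n)[3],cam(n)[2][:,2],arm.get_calibration(n)["k1"])
C=cam("top");d=np.load("top_d.npy")
for t in ["bin_tray","job_slip","jig","strap_knob","flux_bottle","pick_stand","loupe","blank_oval_mid","blank_drop_mid","blank_shield_mid","blank_lozenge_mid","sample_oval_mid","sample_drop_mid","sample_shield_mid","sample_lozenge_mid","pivot_bolt","stud","strap_slot"]:
    for r in arm.recognise(t,"top")[:2]:
        e=r["extent"];c=[e[0]+e[2]/2,e[1]+e[3]/2]
        print(t,round(r["score"],2),np.round(e),withdepth(C,[c],d).round(3),onplane(C,[c],.0).round(3))
E
```

```text
pics
{'t': 0.0, 'q': array([ 1.46909346e+00,  3.59369080e-01,  1.10383804e-02, -3.73925627e-04,
       -1.22409468e+00, -2.88084526e-01]), 'qd': array([ 4.01686879e-04,  1.71141716e-05,  4.35317923e-04, -7.47076771e-04,
       -9.58258049e-04,  3.96746294e-05]), 'joint_efforts': array([ 4.19389371e-04, -5.82715809e+01,  2.93070495e+01,  6.99703753e+00,
        6.97188894e-03, -1.59509377e-04]), 'eef_pos': array([0.2563336 , 0.6238894 , 0.22562101]), 'ee_rot': array([ 3.13993085e+00, -1.25861882e-04, -3.89914633e-01]), 'force': array([-0.25766927,  0.13544011, -0.60535543]), 'moment': array([ 0.01111035, -0.01102348, -0.03710096]), 'gripper_force': 0.0, 'width': 0.08745728596726125} 0.0188
scene [-0.03911927 -0.85779741  0.99938173] [ 0.43651184  0.59594715 -0.67402107] -0.046273665251085484
top [ 0.48693357 -0.05880564  1.60072174] [ 0.05771331  0.00548904 -0.99831811] -0.14205824925242327
bin_tray 0.86 [344. 188.  54.  61.] [[ 0.523 -0.245  0.001]] [[ 0.523 -0.245  0.   ]]
job_slip 0.66 [339. 244.  37.  28.] [[ 0.388 -0.198  0.006]] [[ 0.388 -0.199  0.   ]]
job_slip 0.66 [379. 195. 
[... 1002 characters left out ...]
-0.431  0.   ]]
sample_drop_mid 0.53 [195. 170.   9.  12.] [[0.651 0.348 0.006]] [[0.651 0.349 0.   ]]
sample_shield_mid 0.4 [196. 155.   7.  12.] [[0.704 0.35  0.003]] [[0.705 0.351 0.   ]]
sample_lozenge_mid 0.52 [348. 249.  17.  12.] [[ 0.398 -0.194  0.003]] [[ 0.398 -0.194  0.   ]]
sample_lozenge_mid 0.46 [376. 198.  14.   9.] [[ 0.581 -0.28   0.01 ]] [[ 0.581 -0.282  0.   ]]
pivot_bolt 0.69 [248. 177.  40.  39.] [[0.59  0.109 0.011]] [[0.59 0.11 0.  ]]
stud 0.6 [246. 174.  46.  42.] [[0.591 0.105 0.012]] [[0.592 0.106 0.   ]]
stud 0.57 [377. 196.  14.  13.] [[ 0.581 -0.284  0.005]] [[ 0.581 -0.285  0.   ]]
strap_slot 0.69 [247. 195.  21.  42.] [[0.52  0.143 0.006]] [[0.52  0.144 0.   ]]
```

```bash
python3 - <<'E'
import cv2
a=cv2.imread("pics/top0.png")[140:290,180:440]; cv2.imwrite("pics/topc.png",cv2.resize(a,(780,450),interpolation=cv2.INTER_CUBIC))
E
```

```text
(no output)
```

View pics/topc.png

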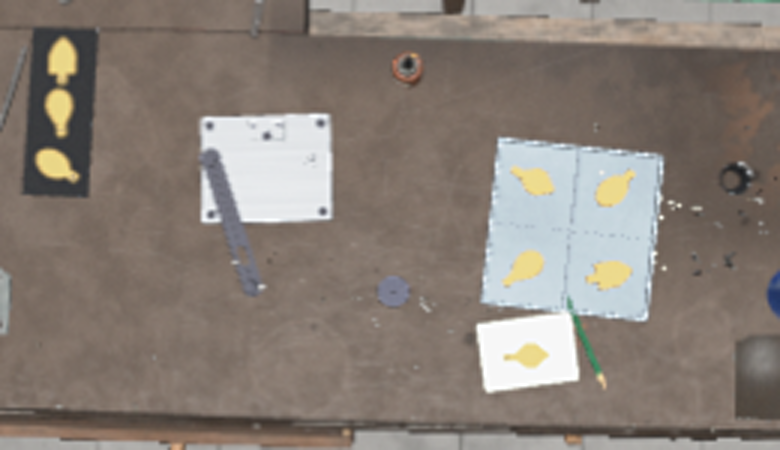

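View pics/scene0.png

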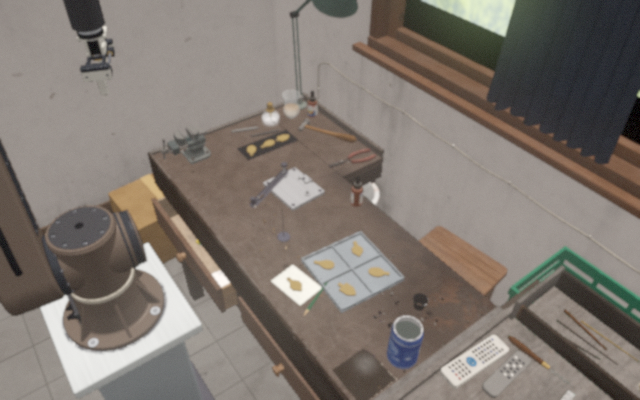

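```bash
cat >> h.py <<'E'
def go(x,y,z,yaw):
    """shift (units) from current measured pose to target TCP, in tool axes, and turn units; yaw modulo pi chosen nearest"""
    p,R=pose(); d=R.T@(np.array([x,y,z])-p)/0.025
    cy=np.arctan2(R[1,0],R[0,0]); dy=(yaw-cy+np.pi/2)%np.pi-np.pi/2
    t=-np.degrees(dy)/5
    print("rows to target:",d.round(2),"turn",round(t,2),"(alt %.1f)"%(t-36*np.sign(t)),"q6",arm.get_state()["q"][5].round(2),"dist mm",(np.linalg.norm(d)*25).round(0), "min rows",np.ceil(max(np.linalg.norm(d)/2.5,abs(t)/2.14)))
E
python3 - <<'E'
from h import *
c=arm.get_calibration("wrist");print(np.array(c["mount"]).round(3),np.array(c["mtx"]).round(0))
im,d=arm.grab_frame("wrist"); C=cam("wrist",pose())
print(onplane(C,[[0,0],[639,0],[0,399],[639,399],[320,200]],0.0).round(2))
go(0.53,0.13,0.30,-0.39)
E
```

```text
[[ 0.001 -0.952 -0.305  0.083]
 [ 1.     0.001  0.     0.001]
 [-0.    -0.305  0.952 -0.158]
 [ 0.     0.     0.     1.   ]] [[344.   0. 322.]
 [  0. 344. 201.]
 [  0.   0.   1.]]
[[ 0.56  0.87  0.  ]
 [ 0.3   0.24  0.  ]
 [ 0.11  1.25 -0.  ]
 [-0.28  0.29  0.  ]
 [ 0.22  0.64  0.  ]]
rows to target: [17.63 14.13 -2.94] turn 0.0 (alt -36.0) q6 -0.29 dist mm 570.0 min rows 10.0
```

```bash
python3 -m crank '[[[1.8,1.4,-0.3,-0.4],[4,3,-0.7,-1],[6.2,4.7,-1,-1.5],[8.4,6.3,-1.4,-2],[10.6,8,-1.75,-2.5],[12.7,9.6,-1.75,-3],[14.9,11.2,-1.75,-3.5],[16.9,12.7,-1.75,-4],[18.35,13.8,-1.75,-4.5],[18.35,13.8,-1.75,-4.5],[18.35,13.8,-1.75,-4.5]]]' 0; python3 - <<'E'
from h import *
p=pose();im,d=arm.grab_frame("wrist");save("pics/w1.png",im);np.savez("w1.npz",d=d,P=p[0],R=p[1]);C=cam("wrist",p);print(p[0])
for t in ["jig","strap_knob","pivot_bolt","stud","strap_slot","bush_stop"]:
    for r in arm.recognise(t,"wrist")[:2]:
        e=r["extent"];c=[e[0]+e[2]/2,e[1]+e[3]/2]
        print(t,round(r["score"],2),np.round(e),withdepth(C,[c],d).round(3),onplane(C,[c],.012).round(3))
E
```

```text
t: 2.42
eef_pos: [0.5501, 0.1298, 0.2701]
ee_rot: [3.141, 0.0, 0.0]
force: [0.2, 0.3, -0.7]
width: 0.0874
gripper_force: 0.0
[0.55013165 0.12976893 0.27013299]
jig 0.92 [275.  71. 131. 108.] [[0.595 0.108 0.012]] [[0.595 0.108 0.012]]
strap_knob 0.81 [282. 112.  58. 133.] [[0.529 0.142 0.012]] [[0.529 0.142 0.012]]
strap_knob 0.35 [626. 130.  14.  29.] [[ 0.576 -0.269  0.01 ]] [[ 0.576 -0.267  0.012]]
pivot_bolt 0.97 [276.  74. 127. 108.] [[0.591 0.109 0.01 ]] [[0.592 0.109 0.012]]
stud 0.83 [277.  74. 126. 108.] [[0.591 0.108 0.011]] [[0.591 0.108 0.012]]
strap_slot 0.82 [284. 113.  55. 132.] [[0.529 0.142 0.015]] [[0.528 0.142 0.012]]
bush_stop 0.88 [274.  70. 132. 113.] [[0.593 0.109 0.013]] [[0.593 0.109 0.012]]
```

View pics/w1.png

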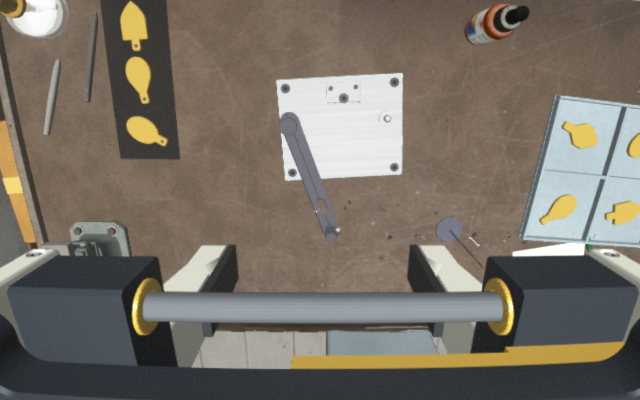

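```bash
cat > jig.py <<'E'
from h import *
def jigfit(im,C,ret=False):
    hsv=cv2.cvtColor(im,cv2.COLOR_RGB2HSV); m=((hsv[...,2]>150)&(hsv[...,1]<40)).astype(np.uint8)
    m=cv2.morphologyEx(m,cv2.MORPH_OPEN,np.ones((3,3)))
    uvc=project(C,[[0.59,0.11,0.012]])[0]
    n,l,st,ce=cv2.connectedComponentsWithStats(m)
    i=min(range(1,n),key=lambda i:np.hypot(*(ce[i]-uvc))+1e4*(st[i,4]<1500))
    v,u=np.nonzero(l==i); X=onplane(C,np.c_[u,v],.012)[:,:2]
    r=cv2.minAreaRect((X*1000).astype(np.float32)); box=cv2.boxPoints(r)
    return st[i],r,box
E
python3 - <<'E'
from jig import *
z=np.load("w1.npz");C=cam("wrist",(z["P"],z["R"]));d=z["d"];im=cv2.cvtColor(cv2.imread("pics/w1.png"),cv2.COLOR_BGR2RGB)
st,r,b=jigfit(im,C);print(st,r,b.round(1).tolist())
v,u=np.mgrid[60:255,265:420];uv=np.c_[u.ravel(),v.ravel()];X=withdepth(C,uv,d);ok=d[uv[:,1],uv[:,0]]>0
X=X[ok];
def rep(n,s): print(n,len(s),s.mean(0).round(4) if len(s) else '',s.min(0).round(3) if len(s) else '',s.max(0).round(3) if len(s) else '')
near=lambda x,y,r:np.hypot(X[:,0]-x,X[:,1]-y)<r
s=X[near(.6,.175,.03)&(X[:,2]>.045)];rep("pivot head",s)
s=X[near(.6,.06,.03)&(X[:,2]>.019)];rep("stud",s)
s=X[near(.49,.14,.05)&(X[:,2]>.022)];rep("knob",s)
s=X[near(.64,.11,.04)&(X[:,2]>.02)];rep("block",s)
for h in np.arange(0,.05,.004):print(h.round(3),(near(.49,.135,.02)&(X[:,2]>h)&(X[:,2]<h+.004)).sum(),end='; ')
a=im[60:260,260:420]; save("pics/w1c.png",cv2.resize(a,None,fx=3.7,fy=2.95,interpolation=cv2.INTER_CUBIC))
E
```

```text
[  276    73   127   106 10510] ((591.1978149414062, 106.61189270019531), (120.5136947631836, 145.8947296142578), 3.3524534702301025) [[526.7999877929688, 175.89999389648438], [535.2999877929688, 30.299999237060547], [655.5999755859375, 37.29999923706055], [647.0999755859375, 183.0]]
pivot head 271 [0.5976 0.1657 0.0573] [0.588 0.156 0.051] [0.606 0.175 0.06 ]
stud 41 [0.6042 0.055  0.0247] [0.601 0.051 0.019] [0.608 0.058 0.027]
knob 110 [0.458  0.1182 0.0273] [0.45  0.112 0.022] [0.464 0.126 0.031]
block 673 [0.6328 0.1057 0.0258] [0.622 0.086 0.022] [0.644 0.125 0.03 ]
0.0 91; 0.004 206; 0.008 89; 0.012 3; 0.016 0; 0.02 0; 0.024 0; 0.028 0; 0.032 0; 0.036 0; 0.04 0; 0.044 0; 0.048 0;
```

View pics/w1c.png

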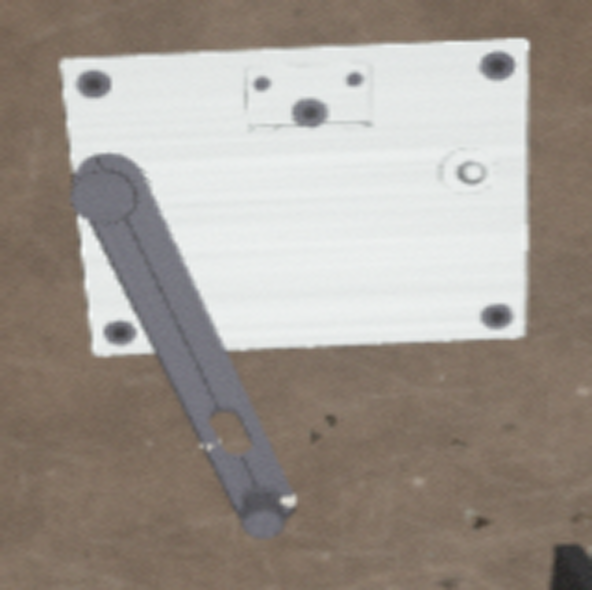

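```bash
python3 - <<'E'
from h import *
z=np.load("w1.npz");C=cam("wrist",(z["P"],z["R"]));d=z["d"]
print("pick foot",onplane(C,[[449,229]],.006).round(3)); print("top",onplane(cam("top"),[[180+393/3,140+291/3]],.01).round(3), "bottle",onplane(cam("top"),[[180+407/3,140+68/3]],.09).round(3))
go(.458,.118,.016,0)
E
```

```text
pick foot [[ 0.459 -0.04   0.006]]
top [[ 0.456 -0.041  0.01 ]] bottle [[ 0.697 -0.05   0.09 ]]
rows to target: [-3.66  0.54 10.18] turn 0.05 (alt -35.9) q6 0.99 dist mm 271.0 min rows 5.0
```

```bash
python3 -m crank '[[[-1,0.15,2],[-2.2,0.3,4],[-3.3,0.5,6.2],[-3.66,0.54,8],[-3.66,0.54,9.4],[-3.66,0.54,10.1],[-3.66,0.54,10.15]]]' 0 20; python3 -m crank '[[[-1,0.15,2,0],[-2.2,0.3,4,0],[-3.3,0.5,6.2,0],[-3.66,0.54,8,0],[-3.66,0.54,9.4,0],[-3.66,0.54,10.1,0],[-3.66,0.54,10.15,0]]]' 0.3 20 && python3 -m crank '[[[0,0,0,0],[0,0,0,0],[0,0,0,0],[0,0,0,0],[0,0,0,0],[0,0,0,0]]]' 1 20
```

```text
t: 3.65
eef_pos: [0.4575, 0.1171, 0.0156]
ee_rot: [3.14, 0.002, 0.004]
force: [0.4, 0.2, 0.9]
width: 0.0615
gripper_force: 0.0
t: 4.4
eef_pos: [0.4583, 0.1171, 0.0166]
ee_rot: [-3.142, -0.0, 0.003]
force: [-0.8, -0.4, 0.5]
width: 0.0131
gripper_force: 20.0invalid input
```

```bash
python3 -m crank '[[[0,0,-0.25,0],[-0.1,-0.45,-0.25,0],[-0.17,-0.95,-0.25,0],[-0.22,-1.4,-0.25,0],[-0.25,-1.87,-0.25,0],[-0.22,-2.4,-0.25,0],[-0.16,-2.93,-0.25,0],[-0.05,-3.4,-0.2,0],[0.05,-3.77,-0.1,0],[0.05,-3.77,0,0],[0.05,-3.77,0,0]]]' && python3 -m crank '[[[0,0,0,0],[0,0,0,0],[0,0,0,0],[0,0,0,0],[0,0,-1,0],[0,0,-3,0],[0,0,-5,0],[0,0,-6.5,0]]]' 0.5 ; python3 - <<'E'
from h import *
p=pose();im,d=arm.grab_frame("wrist");C=cam("wrist",p)
v,u=np.mgrid[0:400,0:640];uv=np.c_[u.ravel(),v.ravel()];X=withdepth(C,uv,d);X=X[(d.ravel()>0)]
s=X[(np.hypot(X[:,0]-.459,X[:,1]-.212)<.03)&(X[:,2]>.022)&(X[:,2]<.04)];print(len(s),s.mean(0).round(4),s.max(0).round(3))
s=X[(np.hypot(X[:,0]-.598,X[:,1]-.166)<.03)&(X[:,2]>.05)&(X[:,2]<.07)];print(len(s),s.mean(0).round(4) if len(s) else '')
go(.53,-.235,.26,-.05)
E
```

```text
t: 5.78
eef_pos: [0.4595, 0.2118, 0.0165]
ee_rot: [-3.141, -0.001, 0.003]
force: [-3.0, 1.5, 0.7]
width: 0.0131
gripper_force: 20.0
t: 6.78
eef_pos: [0.4596, 0.2115, 0.1815]
ee_rot: [-3.14, -0.002, 0.003]
force: [1.3, 0.3, -0.2]
width: 0.044
gripper_force: 0.0
194 [0.4604 0.2133 0.0275] [0.467 0.221 0.03 ]
598 [0.5971 0.1668 0.0571]
rows to target: [ 2.69 17.91 -3.02] turn 0.62 (alt -35.4) q6 0.75 dist mm 459.0 min rows 8.0
```

```bash
python3 -m crank '[[[0,2,-1.5,0],[0.1,4.2,-3,0],[0.15,6.5,-3.4,0],[0.2,8.9,-3.4,0],[0.29,11.3,-3.4,0],[0.29,13.7,-3.4,0],[0.29,16,-3.4,0],[0.29,17.5,-3.4,0],[0.29,17.9,-3.4,0],[0.29,17.9,-3.4,0]]]' 0.3; python3 - <<'E'
from h import *
p=pose();im,d=arm.grab_frame("wrist");C=cam("wrist",p);save("pics/w2.png",im);np.savez("w2.npz",d=d,P=p[0],R=p[1])
for t in ["oval","drop","shield","lozenge"]:
  for k in ["blank","sample"]:
    for r in arm.recognise(f"{k}_{t}_mid","wrist")[:3]: print(k,t,round(r["score"],2),np.round(r["extent"]))
E
```

```text
t: 8.07
eef_pos: [0.4675, -0.2364, 0.2636]
ee_rot: [-3.141, 0.001, 0.001]
force: [1.5, 1.2, 0.5]
width: 0.0612
gripper_force: 0.0
blank oval 0.9 [348.  47.  38.  38.]
blank oval 0.73 [267. 210.  43.  23.]
blank drop 0.91 [263. 129.  37.  36.]
blank shield 0.64 [347.  45.  41.  41.]
blank shield 0.62 [  5.   0.  98. 120.]
blank shield 0.55 [339. 138.  43.  26.]
blank lozenge 0.74 [263.  43.  46.  33.]
blank lozenge 0.63 [  5.   1.  96. 116.]
sample lozenge 0.84 [270. 211.  42.  22.]
sample lozenge 0.19 [261.  44.  48.  34.]
```

View pics/w2.png

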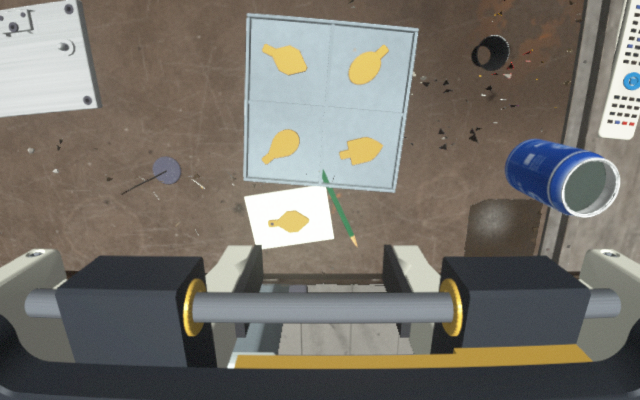

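```bash
cat > blank.py <<'E'
from h import *
def blankfit(im,C,guess,ztop,rad=.05):
    hsv=cv2.cvtColor(im,cv2.COLOR_RGB2HSV); m=((hsv[...,0]>12)&(hsv[...,0]<32)&(hsv[...,1]>110)&(hsv[...,2]>110)).astype(np.uint8)
    n,l,st,ce=cv2.connectedComponentsWithStats(m)
    g=project(C,[[guess[0],guess[1],ztop]])[0]
    i=min(range(1,n),key=lambda i:np.hypot(*(ce[i]-g))+1e4*(st[i,4]<200))
    mm=cv2.resize((l==i).astype(np.float32),None,fx=1,fy=1)
    v,u=np.nonzero(l==i); X=onplane(C,np.c_[u,v],ztop)[:,:2]*1000
    c,(w,h),a=cv2.minAreaRect(X.astype(np.float32))
    # axis direction by PCA + symmetric refine; tab side = thin side
    mu=X.mean(0); ev,V=np.linalg.eigh(np.cov((X-mu).T)); 
    best=None
    for da in np.radians(np.arange(-10,10.1,.5)):
        ax=V[:,1]; R=np.array([[np.cos(da),-np.sin(da)],[np.sin(da),np.cos(da)]]); ax=R@ax; ay=np.array([-ax[1],ax[0]])
        s=(X-mu)@ax;t=(X-mu)@ay; 
        sp=np.ptp(t)
        H,_,_=np.histogram2d(s,t,bins=[np.arange(-45,46,3),np.arange(-45,46,3)])
        # asymmetry: slice centroids spread
        b=np.digitize(s,np.arange(-45,46,3)); cnt=np.bincount(b,minlength=32);tm=np.bincount(b,t,minlength=32)/np.maximum(cnt,1)
        w=cnt; err=(w*(tm-(w*tm).sum()/w.sum())**2).sum()
        if best is None or err<best[0]: best=(err,ax,(w*tm).sum()/w.sum())
    _,ax,t0=best; ay=np.array([-ax[1],ax[0]]); s=(X-mu)@ax
    lo,hi=np.percentile(s,[.2,99.8])
    wid=lambda q:np.ptp(((X-mu)@ay)[abs(s-q)<1.5])
    if wid(lo+5)<wid(hi-5): ax=-ax; s=-s; lo,hi=-hi,-lo; t0=-t0; ay=-ay
    end=-24; mid=mu+ay*t0+ax*((lo+hi)/2-3)   # tab end +30, foot -24 -> centre at +3
    print("px",st[i],"len",round(hi-lo,1),"rect",np.round((w.max() if 0 else 0,0)),"w at mid",round(np.ptp(((X-mu)@ay)[abs(s-((lo+hi)/2-3))<2]),1),"mid mm",mid.round(1),"yaw",round(float(np.arctan2(ax[1],ax[0])),3))
    return mid/1000,np.arctan2(ax[1],ax[0])
E
python3 - <<'E'
from blank import *
z=np.load("w2.npz");C=cam("wrist",(z["P"],z["R"]));im=cv2.cvtColor(cv2.imread("pics/w2.png"),cv2.COLOR_BGR2RGB)
g=onplane(C,[[287,60]],.009)[0];print(g);m,a=blankfit(im,C,g,.009)
for g2,z2 in [([366,66],.009),([281,146],.009),([361,151],.009),([290,222],.005)]: blankfit(im,C,onplane(C,[g2],z2)[0],z2)
# tray corners
print(onplane(C,[[248,14],[418,29],[395,192],[244,180]],.014).round(3))
go(m[0],m[1],.12,a)
E
```

```text
[ 0.58467748 -0.19708257  0.009     ]
px [263  44  44  31 761] len 51.4 rect [0 0] w at mid 28.1 mid mm [ 585.8 -196.9] yaw 1.112
px [349  45  39  39 839] len 51.9 rect [0 0] w at mid 27.6 mid mm [ 578.8 -286.4] yaw -0.814
px [262 130  37  33 669] len 51.2 rect [0 0] w at mid 26.9 mid mm [ 488.  -187.9] yaw 2.269
px [340 138  42  26 712] len 50.0 rect [0 0] w at mid 28.6 mid mm [ 483.7 -285.7] yaw 1.81
px [269 211  39  21 458] len 49.8 rect [0 0] w at mid 26.6 mid mm [ 389.7 -195.7] yaw 1.654
[[ 0.632 -0.156  0.014]
 [ 0.617 -0.341  0.014]
 [ 0.432 -0.327  0.014]
 [ 0.447 -0.141  0.014]]
rows to target: [ 4.72 -1.53  5.77] turn -12.7 (alt 23.3) q6 1.67 dist mm 190.0 min rows 6.0
```

```bash
python3 -m crank '[[[0.8,-0.3,1,-2],[1.6,-0.5,2,-4],[2.4,-0.8,3,-6],[3.2,-1,4,-8],[4,-1.3,5,-10],[4.5,-1.5,5.5,-12],[4.7,-1.53,5.77,-12.7],[4.7,-1.53,5.77,-12.7],[4.7,-1.53,5.77,-12.7]]]' 0.57; python3 - <<'E'
from blank import *
p=pose();im,d=arm.grab_frame("wrist");C=cam("wrist",p);save("pics/w3.png",im);np.savez("w3.npz",d=d,P=p[0],R=p[1]);print(arm.get_state()["q"])
m,a=blankfit(im,C,[.586,-.197],.009)
go(m[0],m[1],.006,a)
E
```

```text
t: 9.65
eef_pos: [0.5852, -0.1975, 0.1202]
ee_rot: [3.141, -0.0, 1.11]
force: [-0.2, -0.2, 0.6]
width: 0.0373
gripper_force: 0.0
[-9.75088239e-03  3.50758350e-01 -2.58665624e-01  1.12626642e-04
 -9.60645166e-01  2.69050661e+00]
px [ 305  160   35   63 1360] len 52.4 rect [0 0] w at mid 27.9 mid mm [ 586.1 -196.4] yaw 1.149
rows to target: [0.06 0.01 4.58] turn -0.44 (alt 35.6) q6 2.69 dist mm 114.0 min rows 2.0
```

View pics/w3.png

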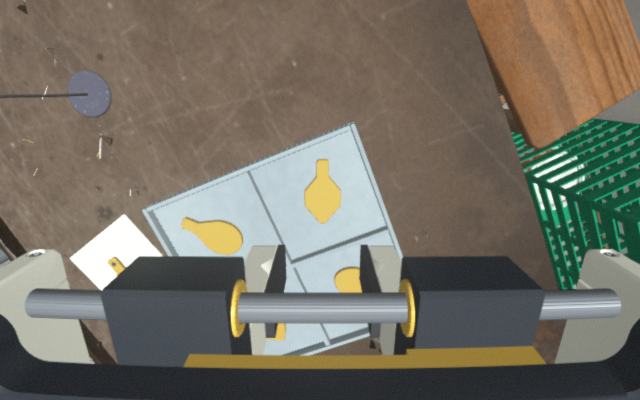

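```bash
python3 -m crank '[[[0.06,-0.13,0.5,-0.44],[0.06,-0.13,2,-0.44],[0.06,-0.13,3.2,-0.44],[0.06,-0.13,4,-0.44],[0.06,-0.13,4.4,-0.44],[0.06,-0.13,4.58,-0.44],[0.06,-0.13,4.58,-0.44]]]' 0.54 30
```

```text
t: 10.58
eef_pos: [0.5831, -0.1947, 0.0056]
ee_rot: [3.141, -0.0, 1.15]
force: [0.5, -0.4, 0.2]
width: 0.0405
gripper_force: 0.0
```

```bash
python3 -m crank '[[[0,0,0,0],[0,0,0,0],[0,0,0,0],[0,0,0,0],[0,0,0,0]]]' 1 30 && python3 -m crank '[[[0,0,-0.4,0],[0,0,-1.5,0],[0,0,-3,0],[0,0,-5,0],[0,0,-5.6,0],[0,0,-5.6,0]]]'; python3 - <<'E'
from blank import *
p=pose();im,d=arm.grab_frame("wrist");C=cam("wrist",p);save("pics/w4.png",im[150:400,180:460])
# target: blank mid at jig x=-35mm, y=0 for now, high
ox,oy,a=.6013,.1044,.0590
print("xpoint jig -14:",ox-.014*np.cos(a),oy-.014*np.sin(a))
go(ox-.014*np.cos(a),oy-.014*np.sin(a),.145,a)
E
```

```text
t: 11.2
eef_pos: [0.5835, -0.1948, 0.006]
ee_rot: [3.14, -0.0, 1.15]
force: [-0.4, 1.1, 7.0]
width: 0.0282
gripper_force: 30.0
t: 11.95
eef_pos: [0.5833, -0.1947, 0.1465]
ee_rot: [3.14, -0.001, 1.149]
force: [0.4, 0.0, -1.0]
width: 0.0284
gripper_force: 30.0
xpoint jig -14: 0.5873243599323595 0.10357447913426575
rows to target: [10.96 -4.7   0.  ] turn 12.49 (alt -23.5) q6 2.73 dist mm 298.0 min rows 6.0
```

View pics/w4.png

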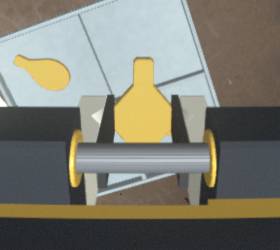

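```bash
python3 -m crank '[[[1.5,-0.6,0,1],[3.3,-1.4,0,3],[5.1,-2.2,0,5],[7,-3,0,7],[8.8,-3.8,0,9],[10.2,-4.4,0,11],[10.96,-4.7,0,12.5],[10.96,-4.7,0,12.5],[10.96,-4.7,0,12.5]]]'; python3 - <<'E'
from jig import *
p=pose();im,d=arm.grab_frame("wrist");C=cam("wrist",p);save("pics/w5.png",im);np.savez("w5.npz",d=d,P=p[0],R=p[1])
hsv=cv2.cvtColor(im,cv2.COLOR_RGB2HSV); m=((hsv[...,0]>12)&(hsv[...,0]<32)&(hsv[...,1]>110)&(hsv[...,2]>110))
m[:150]=0;m[250:]=0;m[:,:270]=0;m[:,380:]=0
v,u=np.nonzero(m);X=(onplane(C,np.c_[u,v],p[0][2]+.0032)-p[0])@p[1]*1000
hi=np.percentile(X[:,0],99.7);print("tool x max",X[:,0].max().round(1),"tab",[ (X[abs(X[:,0]-q)<1,1].min().round(1),X[abs(X[:,0]-q)<1,1].max().round(1)) for q in (27,24,21,10,5)], X[:,0].min())
st,r,b=jigfit(im,C);print(r,b.round(1).tolist())
v,u=np.mgrid[0:250,0:640];uv=np.c_[u.ravel(),v.ravel()];X=withdepth(C,uv,d);X=X[d[uv[:,1],uv[:,0]]>0]
def rep(n,x,y,r,lo,hi):
    s=X[(np.hypot(X[:,0]-x,X[:,1]-y)<r)&(X[:,2]>lo)&(X[:,2]<hi)];print(n,len(s),s.mean(0).round(4) if len(s) else'',s.min(0).round(3) if len(s) else'',s.max(0).round(3) if len(s) else'')
rep("piv",.598,.166,.025,.05,.065);rep("stud",.604,.055,.02,.02,.03);rep("block",.634,.106,.035,.022,.028)
E
```

```text
t: 13.12
eef_pos: [0.5869, 0.1027, 0.1439]
ee_rot: [3.141, 0.002, 0.061]
force: [-0.0, -0.6, -0.4]
width: 0.0284
gripper_force: 30.0Traceback (most recent call last):
  File "<stdin>", line 6, in <module>
    return umr_minimum(a, axis, None, out, keepdims, initial, where)
ValueError: zero-size array to reduction operation minimum which has no identity
```

View pics/w5.png

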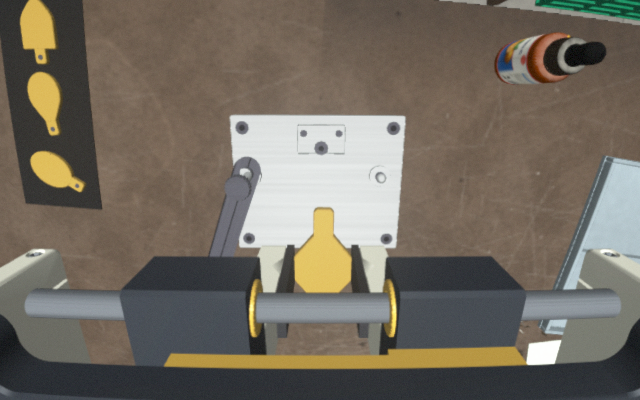

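```bash
python3 - <<'E'
from jig import *
z=np.load("w5.npz");p=(z["P"],z["R"]);C=cam("wrist",p);d=z["d"];im=cv2.cvtColor(cv2.imread("pics/w5.png"),cv2.COLOR_BGR2RGB)
hsv=cv2.cvtColor(im,cv2.COLOR_RGB2HSV); m=((hsv[...,0]>12)&(hsv[...,0]<32)&(hsv[...,1]>90)&(hsv[...,2]>90))
m[:150]=0;m[290:]=0;m[:,:285]=0;m[:,360:]=0
v,u=np.nonzero(m);X=(onplane(C,np.c_[u,v],p[0][2]+.0032)-p[0])@p[1]*1000
print("tool x",X[:,0].min().round(1),X[:,0].max().round(1))
for q in (27,22,15,10,5,0):
    s=X[abs(X[:,0]-q)<1,1]
    if len(s):print(q,s.min().round(1),s.max().round(1))
st,r,b=jigfit(im,C);print(r,b.round(1).tolist())
v,u=np.mgrid[0:250,0:640];uv=np.c_[u.ravel(),v.ravel()];X=withdepth(C,uv,d);X=X[d[uv[:,1],uv[:,0]]>0]
def rep(n,x,y,r,lo,hi):
    s=X[(np.hypot(X[:,0]-x,X[:,1]-y)<r)&(X[:,2]>lo)&(X[:,2]<hi)];print(n,len(s),s.mean(0).round(4) if len(s) else'',s.min(0).round(3) if len(s) else'',s.max(0).round(3) if len(s) else'')
rep("piv",.598,.166,.025,.05,.065);rep("stud",.604,.055,.02,.02,.03);rep("block",.634,.106,.035,.022,.028)
E
```

```text
tool x -14.0 30.2
27 -3.3 5.8
22 -3.3 5.4
15 -5.8 7.9
10 -10.3 11.9
5 -13.4 15.0
0 -13.5 15.1
((568.2026977539062, 105.04331970214844), (166.0970001220703, 145.6875), 3.5059754848480225) [[480.8999938964844, 172.6999969482422], [489.79998779296875, 27.299999237060547], [655.5999755859375, 37.400001525878906], [646.5999755859375, 182.8000030517578]]
piv 575 [0.5982 0.1655 0.057 ] [0.587 0.156 0.05 ] [0.608 0.176 0.059]
stud 89 [0.6045 0.0546 0.025 ] [0.599 0.05  0.02 ] [0.608 0.058 0.028]
block 1210 [0.6336 0.106  0.0256] [0.621 0.087 0.022] [0.645 0.125 0.028]
```

```bash
python3 - <<'E'
from h import *
ox,oy,a=.6015,.1049,.0590
go(ox-.014*np.cos(a),oy-.014*np.sin(a),.0148,a)
E
```

```text
rows to target: [ 0.03 -0.07  5.18] turn 0.01 (alt -36.0) q6 1.13 dist mm 129.0 min rows 3.0
```

```bash
python3 -m crank '[[[0.03,-0.07,1.5,0],[0.03,-0.07,3,0],[0.03,-0.07,4.2,0],[0.03,-0.07,4.9,0],[0.03,-0.07,5.1,0],[0.03,-0.07,5.17,0],[0.03,-0.07,5.17,0]]]'; python3 - <<'E'
from h import *
ox,oy,a=.6015,.1049,.0590
go(ox,oy,.0143,a)
E
```

```text
t: 14.05
eef_pos: [0.589, 0.1054, 0.017]
ee_rot: [-3.141, -0.002, 0.059]
force: [0.1, 0.2, -1.2]
width: 0.0287
gripper_force: 30.0
rows to target: [0.5  0.05 0.11] turn 0.0 (alt -36.0) q6 1.13 dist mm 13.0 min rows 1.0
```

```bash
python3 -m crank '[[[0,0,0,0],[0,0,0,0]]]'; python3 - <<'E'
from h import *
ox,oy,a=.6015,.1049,.0590
go(ox,oy,.0143,a)
E
```

```text
t: 14.3
eef_pos: [0.5887, 0.1053, 0.0166]
ee_rot: [-3.141, -0.001, 0.059]
force: [-0.1, 0.3, -1.2]
width: 0.0284
gripper_force: 30.0
rows to target: [0.51 0.05 0.09] turn -0.0 (alt 36.0) q6 1.13 dist mm 13.0 min rows 1.0
```

```bash
python3 -m crank '[[[0,0.04,0.09,0],[0.1,0.05,0.09,0],[0.2,0.05,0.09,0],[0.3,0.05,0.09,0],[0.4,0.05,0.09,0],[0.46,0.05,0.09,0],[0.5,0.05,0.09,0],[0.52,0.05,0.09,0],[0.52,0.05,0.09,0]]]'; python3 - <<'E'
from h import *
ox,oy,a=.6015,.1049,.0590
go(ox,oy,.0143,a)
E
```

```text
t: 15.42
eef_pos: [0.601, 0.1044, 0.014]
ee_rot: [3.141, 0.001, 0.059]
force: [-4.1, -0.4, 5.9]
width: 0.0281
gripper_force: 30.0
rows to target: [ 0.02 -0.02 -0.01] turn -0.0 (alt 36.0) q6 1.14 dist mm 1.0 min rows 1.0
```

```bash
python3 -m crank '[[[0.03,0,0,0],[0.06,0,0,0],[0.06,0,0,0]]]'
```

```text
t: 15.8
eef_pos: [0.602, 0.1044, 0.014]
ee_rot: [3.141, 0.002, 0.059]
force: [-5.9, 0.2, 8.0]
width: 0.0289
gripper_force: 30.0
```

```bash
python3 -m crank '[[[0.04,0,-0.02,0],[0.08,0,-0.02,0],[0.08,0,-0.02,0]]]'
```

```text
t: 16.18
eef_pos: [0.6022, 0.1043, 0.014]
ee_rot: [3.141, 0.005, 0.058]
force: [-10.3, 2.1, 10.0]
width: 0.0282
gripper_force: 30.0
```

```bash
python3 -m crank '[[[0,0,0,0],[0,0,0,0],[0,0,0,0],[0,0,-0.3,0],[0,0,-1.2,0],[0,0,-2.8,0],[-0.4,0,-4.4,0],[-0.8,0,-5,0],[-0.8,0,-5,0],[-0.8,0,-5,0]]]' 0.58; python3 - <<'E'
from blank import *
from jig import jigfit
p=pose();im,d=arm.grab_frame("wrist");C=cam("wrist",p);save("pics/w6.png",im[90:290,190:450]);np.savez("w6.npz",d=d,P=p[0],R=p[1])
blankfit(im,C,[.595,.104],.017)
v,u=np.mgrid[0:300,150:480];uv=np.c_[u.ravel(),v.ravel()];X=withdepth(C,uv,d);X=X[d[uv[:,1],uv[:,0]]>0]
def rep(n,x,y,r,lo,hi):
    s=X[(np.hypot(X[:,0]-x,X[:,1]-y)<r)&(X[:,2]>lo)&(X[:,2]<hi)];print(n,len(s),s.mean(0).round(4) if len(s) else'',s.min(0).round(3) if len(s) else'',s.max(0).round(3) if len(s) else'')
rep("piv",.598,.166,.025,.05,.065);rep("stud",.604,.055,.02,.02,.03);rep("block",.634,.106,.035,.022,.028);rep("knob",.4604,.2133,.03,.024,.04);rep("blank",.595,.104,.025,.014,.02)
E
python3 -c "
import cv2;a=cv2.imread('pics/w6.png');cv2.imwrite('pics/w6b.png',cv2.resize(a,None,fx=3,fy=3,interpolation=cv2.INTER_CUBIC))"
```

```text
t: 17.42
eef_pos: [0.5845, 0.1035, 0.1382]
ee_rot: [3.141, 0.001, 0.059]
force: [-0.1, 0.1, 0.2]
width: 0.0367
gripper_force: 0.0
px [ 306  152   34   50 1169] len 40.2 rect [0 0] w at mid 27.4 mid mm [602.2 103.6] yaw -3.084
piv 602 [0.5981 0.1654 0.057 ] [0.588 0.156 0.05 ] [0.607 0.176 0.059]
stud 93 [0.6045 0.0546 0.0249] [0.599 0.05  0.02 ] [0.608 0.058 0.028]
block 1299 [0.6338 0.106  0.0256] [0.621 0.086 0.022] [0.645 0.125 0.028]
knob 0   
blank 1265 [0.5992 0.1034 0.0166] [0.577 0.088 0.014] [0.62  0.118 0.018]
```

View pics/w6b.png

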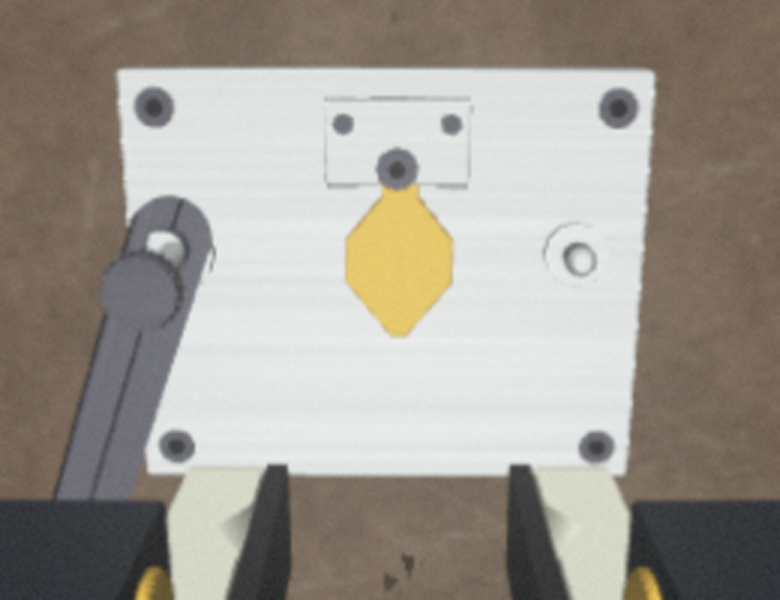

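```bash
python3 - <<'E'
from h import *
go(.460,.2128,.0165,-.33)
E
```

```text
rows to target: [-4.7  -4.66  4.86] turn 4.45 (alt -31.5) q6 1.13 dist mm 205.0 min rows 4.0
```

```bash
python3 -m crank '[[[-1.2,-1.2,0,1.5],[-2.8,-2.8,0,3],[-4.2,-4.2,0.3,4.4],[-4.7,-4.66,1.2,4.45],[-4.7,-4.66,2.6,4.45],[-4.7,-4.66,3.8,4.45],[-4.7,-4.66,4.5,4.45],[-4.7,-4.66,4.84,4.45],[-4.7,-4.66,4.84,4.45]]]' 0.5 20 && python3 -m crank '[[[0,0,0,0],[0,0,0,0],[0,0,0,0],[0,0,0,0]]]' 1 20; python3 - <<'E'
from h import *
p,R=pose(); c=np.array([.598,.1658]); r=.1465; th0=None
k=p[:2]-c; print("r",np.hypot(*k),"phi",np.arctan2(k[1],k[0])%(2*np.pi))
phi0=np.arctan2(k[1],k[0])%(2*np.pi); r0=np.hypot(*k)
N=22
for i in range(N+1):
    s=i/N; phi=phi0+(4.771-phi0)*s; q=c+(r0+(r-r0)*s)*np.array([np.cos(phi),np.sin(phi)])
    d=R.T@np.array([q[0]-p[0],q[1]-p[1],0])/.025
    print(i,q.round(3),d.round(2)[:2],"turn",round(-np.degrees((1.6+.33)*s)/5,2))
E
```

```text
t: 18.6
eef_pos: [0.4606, 0.2127, 0.0174]
ee_rot: [3.14, 0.001, -0.33]
force: [-1.0, -0.1, -0.4]
width: 0.0441
gripper_force: 0.0
t: 19.1
eef_pos: [0.461, 0.2133, 0.0187]
ee_rot: [-3.141, -0.0, -0.33]
force: [-0.1, 1.0, 0.3]
width: 0.0128
gripper_force: 19.9
r 0.1450134351376101 phi 2.808111095833991
0 [0.461 0.213] [-0. -0.] turn -0.0
1 [0.457 0.201] [0.02 0.52] turn -1.01
2 [0.455 0.188] [0.08 1.03] turn -2.01
3 [0.453 0.175] [0.19 1.54] turn -3.02
4 [0.453 0.162] [0.35 2.03] turn -4.02
5 [0.454 0.149] [0.55 2.51] turn -5.03
6 [0.456 0.137] [0.79 2.97] turn -6.03
7 [0.459 0.124] [1.07 3.41] turn -7.04
8 [0.463 0.112] [1.38 3.82] turn -8.04
9 [0.468 0.1  ] [1.74 4.2 ] turn -9.05
10 [0.474 0.089] [2.12 4.54] turn -10.05
11 [0.482 0.078] [2.54 4.86] turn -11.06
12 [0.49  0.068] [2.98 5.13] turn -12.06
13 [0.499 0.058] [3.45 5.36] turn -13.07
14 [0.509 0.05 ] [3.93 5.55] turn -14.07
15 [0.52  0.043] [4.43 5.7 ] turn -15.08
16 [0.531 0.036] [4.94 5.8 ] turn -16.08
17 [0.543 0.03 ] [5.46 5.86] turn -17.09
18 [0.555 0.026] [5.98 5.87] turn -18.1
19 [0.568 0.023] [6.5  5.83] turn -19.1
20 [0.581 0.02 ] [7.02 5.75] turn -20.11
21 [0.594 0.019] [7.53 5.62] turn -21.11
22 [0.607 0.02 ] [8.02 5.45] turn -22.12
```

```bash
python3 -m crank '[[[0,0,-0.3,0],[0,0,-0.7,0],[0.02,0.52,-1.1,-1],[0.08,1.03,-1.32,-2],[0.19,1.54,-1.32,-3],[0.35,2.03,-1.32,-4],[0.55,2.51,-1.32,-5],[0.79,2.97,-1.32,-6],[1.07,3.41,-1.32,-7],[1.38,3.82,-1.32,-8],[1.38,3.82,-1.32,-8]]]'; cat > arc.py <<'E'
from h import *
import sys
N=int(sys.argv[1]); yawf=float(sys.argv[2]); p,R=pose(); c=np.array([.598,.1658]); k=p[:2]-c; phi0=np.arctan2(k[1],k[0])%(2*np.pi); r0=np.hypot(*k); y0=np.arctan2(R[1,0],R[0,0])
print("theta",(4.771-phi0).round(3),"r",r0.round(4),"yaw",y0.round(3),p.round(4),"q6",arm.get_state()["q"][5].round(3))
for i in range(1,N+1):
    s=i/N; phi=phi0+(4.771-phi0)*s; q=c+(r0+(.146-r0)*s)*np.array([np.cos(phi),np.sin(phi)])
    d=R.T@np.array([q[0]-p[0],q[1]-p[1],0])/.025
    print(i,q.round(3),d.round(2)[:2],round(-np.degrees((yawf-y0)*s)/5,2))
E
python3 arc.py 14 1.6
```

```text
t: 20.48
eef_pos: [0.4644, 0.1121, 0.0525]
ee_rot: [-3.141, -0.004, 0.369]
force: [3.9, 2.9, -1.8]
width: 0.0133
gripper_force: 20.0
theta 1.247 r 0.144 yaw 0.369 [0.4644 0.1121 0.0525] q6 1.289
1 [0.47 0.1 ] [0.02 0.51] -1.01
2 [0.476 0.089] [0.09 1.02] -2.02
3 [0.483 0.078] [0.21 1.52] -3.02
4 [0.491 0.068] [0.37 2.01] -4.03
5 [0.5   0.059] [0.57 2.49] -5.04
6 [0.51  0.051] [0.81 2.94] -6.05
7 [0.52  0.043] [1.1  3.37] -7.05
8 [0.531 0.037] [1.42 3.78] -8.06
9 [0.543 0.031] [1.78 4.15] -9.07
10 [0.555 0.027] [2.16 4.5 ] -10.08
11 [0.568 0.023] [2.58 4.8 ] -11.08
12 [0.581 0.021] [3.03 5.07] -12.09
13 [0.594 0.02 ] [3.49 5.3 ] -13.1
14 [0.607 0.02 ] [3.98 5.48] -14.11
```

```bash
python3 -m crank '[[[0.02,0.51,0,-1],[0.09,1.02,0,-2],[0.21,1.52,0,-3],[0.37,2.01,0,-4],[0.57,2.49,0,-5],[0.81,2.94,0,-6],[1.1,3.37,0,-7],[1.42,3.78,0,-8],[1.78,4.15,0,-9],[2.16,4.5,0,-10],[2.16,4.5,0,-10]]]'; python3 arc.py 5 1.6
```

```text
t: 21.85
eef_pos: [0.5559, 0.0283, 0.052]
ee_rot: [3.139, -0.004, 1.242]
force: [2.9, 9.7, -3.7]
width: 0.0128
gripper_force: 20.0
theta 0.356 r 0.1438 yaw 1.242 [0.5559 0.0283 0.052 ] q6 2.412
1 [0.566 0.025] [0.01 0.41] -0.82
2 [0.576 0.023] [0.05 0.82] -1.64
3 [0.586 0.021] [0.12 1.23] -2.46
4 [0.596 0.02 ] [0.22 1.63] -3.29
5 [0.607 0.02 ] [0.34 2.02] -4.11
```

```bash
python3 -m crank '[[[0.04,0.4,0,-0.8],[0.11,0.81,0,-1.6],[0.2,1.21,0,-2.4],[0.32,1.6,0,-3.3],[0.45,1.98,0,-4.1],[0.45,1.98,0,-4.1],[0.45,1.98,0,-4.1]]]'; python3 arc.py 1 1.6; python3 - <<'E'
from h import *
p=pose();im,d=arm.grab_frame("wrist");save("pics/w7.png",im);np.savez("w7.npz",d=d,P=p[0],R=p[1])
arm.grab_frame("top")
E
```

```text
t: 22.72
eef_pos: [0.6038, 0.0222, 0.0513]
ee_rot: [-3.142, -0.001, 1.598]
force: [-0.3, 6.3, -2.1]
width: 0.013
gripper_force: 20.0
theta 0.018 r 0.1437 yaw 1.598 [0.6038 0.0222 0.0513] q6 2.811
1 [0.607 0.02 ] [-0.09  0.11] -0.02
```

View pics/w7.png

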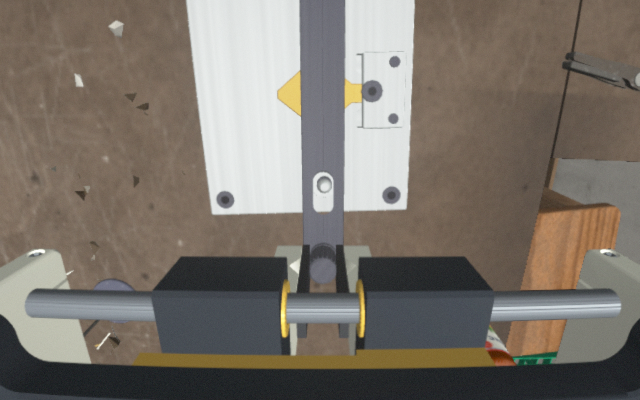

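```bash
python3 -m crank '[[[0,0.06,0.1,0],[-0.02,0.06,0.25,0],[-0.03,0.06,0.4,0],[-0.04,0.06,0.5,0],[-0.05,0.06,0.6,0],[-0.05,0.06,0.65,0],[-0.05,0.06,0.65,0]]]'; python3 - <<'E'
from h import *
p=pose();im,d=arm.grab_frame("wrist");save("pics/w8.png",im[0:300,170:450]);C=cam("wrist",p);print(p[0])
v,u=np.mgrid[0:250,150:480];uv=np.c_[u.ravel(),v.ravel()];X=withdepth(C,uv,d);X=X[d[uv[:,1],uv[:,0]]>0]
for y in (.13,.12,.105,.09,.08,.07,.045,.04,.035):
    s=X[(abs(X[:,1]-y)<.003)&(abs(X[:,0]-(.598+(.1658-y)*.057))<.012)];print(y,len(s),np.percentile(s[:,2],[10,50,90]).round(4) if len(s) else '')
E
```

```text
t: 23.7
eef_pos: [0.6055, 0.0196, 0.035]
ee_rot: [-3.141, -0.0, 1.599]
force: [-0.6, 5.3, -1.2]
width: 0.0125
gripper_force: 20.0
[0.60546522 0.0195507  0.03499108]
0.13 707 [0.017  0.0181 0.0191]
0.12 678 [0.017 0.018 0.019]
0.105 643 [0.0169 0.0179 0.0189]
0.09 582 [0.0169 0.0178 0.0187]
0.08 539 [0.0168 0.0178 0.0186]
0.07 515 [0.0168 0.0177 0.0185]
0.045 416 [0.0115 0.0169 0.018 ]
0.04 521 [0.0114 0.017  0.0181]
0.035 430 [0.0165 0.0173 0.0183]
```

```bash
python3 -m crank '[[[-0.02,0,0.04,0],[-0.02,0,0.08,0],[-0.02,0,0.08,0]]]'
```

```text
t: 24.12
eef_pos: [0.6056, 0.0193, 0.0331]
ee_rot: [3.141, -0.0, 1.599]
force: [-1.2, 5.2, 0.1]
width: 0.0127
gripper_force: 20.0
```

View pics/w8.png

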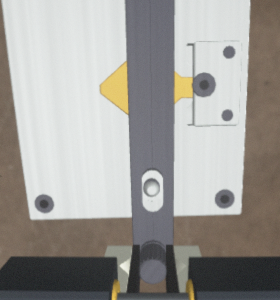

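```bash
python3 -m crank '[[[0.05,0,0.04,0],[0.08,0,0.08,0],[0.08,0,0.12,0],[0.08,0,0.12,0]]]'
```

```text
t: 24.62
eef_pos: [0.606, 0.0197, 0.0311]
ee_rot: [3.141, 0.001, 1.599]
force: [-0.1, -4.1, 5.6]
width: 0.0125
gripper_force: 20.0
```

```bash
python3 -m crank '[[[0,0,0,0],[0,0,0,0],[0,0,0,0],[0,0,-0.5,0],[0,0,-1.8,0],[0,0,-3.5,0],[0.3,0,-5.2,0],[1,0,-6,0],[1,0,-6,0],[1,0,-6,0]]]' 0.55; python3 - <<'E'
from h import *
p=pose();im,d=arm.grab_frame("wrist");C=cam("wrist",p);print(p[0]);save("pics/w9.png",im[0:300,130:500])
v,u=np.mgrid[0:245,150:480];uv=np.c_[u.ravel(),v.ravel()];X=withdepth(C,uv,d);X=X[d[uv[:,1],uv[:,0]]>0]
for y in (.13,.12,.105,.09,.08,.07,.045,.04,.035):
    s=X[(abs(X[:,1]-y)<.003)&(abs(X[:,0]-(.598+(.1658-y)*.057))<.008)];print(y,len(s),np.percentile(s[:,2],[10,50,90]).round(4) if len(s) else '')
def rep(n,x,y,r,lo,hi):
    s=X[(np.hypot(X[:,0]-x,X[:,1]-y)<r)&(X[:,2]>lo)&(X[:,2]<hi)];print(n,len(s),s.mean(0).round(4) if len(s) else'',s.min(0).round(3) if len(s) else'',s.max(0).round(3) if len(s) else'')
rep("plate",.58,.06,.01,0,.03);rep("blankfoot",.583,.103,.005,0,.03);rep("block",.634,.106,.01,.0,.035);rep("knob",.606,.02,.02,.028,.06);rep("stud",.6045,.055,.008,.0225,.03)
a=im[0:300,130:500]
E
```

```text
t: 25.88
eef_pos: [0.6042, 0.0459, 0.1798]
ee_rot: [-3.141, -0.0, 1.599]
force: [-0.7, -0.1, -0.9]
width: 0.0392
gripper_force: 0.0
[0.6042176  0.04590085 0.17984226]
0.13 125 [0.0165 0.0173 0.0182]
0.12 126 [0.0164 0.0173 0.0182]
0.105 121 [0.0159 0.0167 0.0177]
0.09 110 [0.0157 0.0166 0.0174]
0.08 107 [0.0155 0.0163 0.0173]
0.07 108 [0.0153 0.0161 0.017 ]
0.045 96 [0.0113 0.0152 0.0161]
0.04 112 [0.0116 0.0152 0.0162]
0.035 95 [0.0145 0.0155 0.0163]
plate 333 [0.58   0.0601 0.0116] [0.571 0.05  0.009] [0.589 0.07  0.013]
blankfoot 98 [0.583  0.103  0.0166] [0.578 0.098 0.014] [0.588 0.107 0.019]
block 407 [0.634  0.1061 0.0262] [0.624 0.096 0.024] [0.644 0.115 0.03 ]
knob 244 [0.6065 0.02   0.0395] [0.599 0.011 0.028] [0.614 0.026 0.044]
stud 60 [0.604  0.0548 0.0255] [0.601 0.051 0.023] [0.607 0.058 0.028]
```

View pics/w9.png

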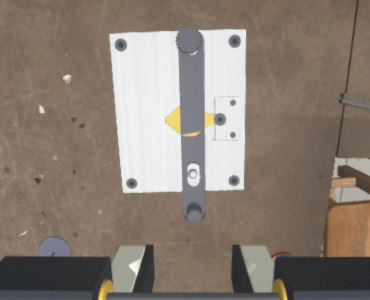

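```bash
python3 -c "
from station import arm
print(arm.job_done())"
```

```text
the job is handed in; nothing more can be done
None
```

I laid the lozenge blank (the shape of the sample on the slip) flat on the jig with its tab up to the stop, closed the strap over it with the slot down on the second bolt, let go of everything, and handed the job in at about 26 s; the verdict was not shown to me.

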